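# Empty the offcut tray and hang it up

### The arm

A 6-joint arm with a two-finger parallel gripper is mounted at the origin on the work surface. World frame = base frame: x ahead of the robot, y to its left, z up, the work surface at z = 0. Lengths are in mm, angles in rad, forces in N, time in s.
With the tool pointing down it reaches from about 300 to 775 mm from the base axis. Payload 14.6 kg.
Tool frame: the origin (TCP) lies at the very end of the fingers, on their centre line; the grasp point (between the pads) lies 19 mm behind it; z points along the fingers, y is the line along which they close (so a half turn about z gives the same grasp; the last joint's range is limited). The gripper opens to 94 mm and grips with 3 to 60 N. Pads are 16 mm wide; open, the fingers measure 119 mm over their backs; the gripper's body (75 mm by 177 mm) begins 78 mm behind the grasp point.
Start: joints at [1.062, 0.3, 1.521, -0, 1.321, -0.067], TCP at [235.158, 497.182, 205.446] pointing down, gripper open.
Joint ranges: [-3.03, 3.03], [-0.79, 2.21], [0.23, 2.52], [-1.04, 4.18], [0, 3.07], [-2.55, 2.55]. Speed limits (rad/s): [2.22, 2.22, 2.57, 3.14, 3.14, 3.14].

### API

Orientations are given as [roll, pitch, yaw] about the fixed x, y, z axes, in that order (R = Rz(yaw) Ry(pitch) Rx(roll)).
In Python, from cell import manip gives the robot as it stands.
- The arm moves only by the tool servo_tool, never from a script. Its argument "rows" is a list of rows, each a list of 7 numbers: the turn, a rotation vector about the world's x, y, z in degrees, then the shift along the world's x, y, z in mm, then the closure, from 0 (fully open) to 1 (shut). In form: [[rx, ry, rz, dx, dy, dz, fingers], ...]. A call has 1 to 20 rows; each row shifts and turns the commanded pose from where the row before left it; what a row does not reach is not made up. A row lasts 1/8 s, in which the tool goes at most 62.5 mm and 10.7 degrees, less where a joint would pass 70% of its speed; a pose out of reach is approached as far as the arm can. A call with a gripper value outside its range is refused whole. The fingers move at their own pace and stop on an object; "grip_force" is the grip in N (left out, the last holds). Time passes only in rows, so rows that do not move let the fingers close. It gives the time, the measured TCP pose, the force, the opening and the grip force at its end, in the units of the state.
- manip.read_state(): the state, without advancing time (a new reading comes with each control period).
- manip.camera(name): name is "scene" or "top" or "wrist"; returns the picture (384x512x3 uint8, red, green, blue); there is no depth.
- manip.camera_info(name): a dict with "fx", "fy", "cx", "cy" (pixels), "position" and "rotation" of the camera in the world; the wrist camera has in their place "T_tool_cam" (4x4, takes a point from camera to tool coordinates, whose origin is the TCP and whose axes are the flange's). Camera axes: x right, y down, z forward; pixel columns grow to the right and rows downward; lengths in mm; the calibration is good to about 2 mm. A picture is of the moment at which its call begins: read the wrist's pose just before it. camera_info takes no time and is no camera call.
- manip.sign_off(): hands the job in; it is judged then, once.
The state is a dict: "clock": time; "joints": joint angles; "qd": joint speeds; "effort": joint torques, N m; "eef_pos": TCP position; "eef_rot": TCP orientation; "wrist_force": force on the tool from outside, world axes, zero at the start; "moment": the same for the moment, N m; "finger_gap": finger opening in mm; "finger_force": force on a finger pad.
Only numpy, scipy, OpenCV 4.12 (cv2) and the standard library are available. Lean on these libraries where they do the work, as an engineer would, in place of code of your own. Each camera call takes 0.05 s, during which the arm holds its last target. There are 200 camera calls.

### The job

Lift the loaded steel tray level by the black middle of its handle and tip its three metal offcuts over the open front into the blue bin, without touching them with the gripper. Set the empty tray down flat on the rubber mat and let go of it, then take it again near one end of its handle and hang it by the black middle of the handle on the hook of the stand, hanging freely and hardly swinging. Leave the other things on the bench where they are.

Things in the scene. Friction and masses are not known exactly. Their poses are not given: they have to be found in the camera images.
- tray: sheet-steel scoop tray, 120 (its x) x 150 mm (its y), 3 mm floor, 3 mm thick walls 30 mm high on both y sides and at +x; the -x side is fully open, no lip. A rigid yellow and black handle bridges it. Origin at the centre of the underside, z up. 0.25 kg, 20 % more or less. Starts on the mat, open side roughly facing the robot
- tray_grip (a point): centre of the tray's handle bar, 121 mm above its underside, axes as the tray's. The level bar runs along y over x = 0: 150 mm long, 14 mm wide (x), 18 mm high, underside 112 mm above the tray's underside; its middle 50 mm is black, the rest yellow. Two yellow uprights, 14 mm (x) x 6 mm, carry it at y = +-72 mm
- bar_a: aluminium square bar offcut, 65 (x) x 22 x 22 mm, 70 g, lying loose in the tray; origin at the centre of the underside. All offcuts slide on the tray's floor when it is tilted more than about 27 to 34 degrees
- bar_b: brass flat bar offcut, 70 (x) x 26 x 14 mm, 80 g, lying loose in the tray; origin at the centre of the underside
- bar_c: copper T-section offcut, 60 (x) x 28 x 22 mm, 70 g, lying loose in the tray; origin at the centre of the underside
- bin: blue open bin fixed to the bench, 200 x 200 mm outside, 80 mm high, 5 mm walls and floor; origin at the centre of the underside. It may stand on the robot's left or right
- mat: black rubber mat, 200 x 200 x 3 mm, fixed to the bench; origin at the centre of the underside
- hook: hook stand fixed to the bench, on the side where the bin is not: green base 170 (x) x 110 x 10 mm, round post 20 mm thick, 212 mm tall, at x = +95 mm; from it a level round arm, 10 mm thick, centreline 200 mm high, runs towards -x (roughly to the robot) to x = -35 mm and turns up into a tip ending 227 mm high at x = -45 mm. Origin on the bench below the seat, z up
- hook_seat (a point): where the handle bar's underside should rest: top of the hook's arm at x = 0, 205 mm above the bench, 85 mm from the post's face; axes as the hook stand's. Hung with the bar across the arm, the bar's centre is 9 mm above this point and the tray, open side to the robot or to the post, clears the post by 25 mm
- wrench: bystander: open-ended wrench lying on the bench, about 180 mm long, origin on the underside
- hammer: bystander: hammer lying on the bench, about 260 mm long, origin on the underside
- screwdriver: bystander: screwdriver lying on the bench, about 200 mm long, origin on the underside
- spray_can: bystander: upright can, 56 mm diameter, 130 mm high, origin at the centre of the underside
- disc_stack: bystander: stack of red grinding discs, 110 mm diameter, 30 mm high, origin at the centre of the underside
- belt_box: bystander: brown cardboard carton, 100 x 200 x 60 mm, origin at the centre of the underside
- tape_measure: bystander: yellow tape measure, 70 x 70 x 37 mm, origin at the centre of the underside
Mind the look-alikes: they are no part of the job. There is more than one size of the tray; the job needs the smaller. What is shaped like the hook but orange is not meant.

How it is judged (in metres and radians):
On the way, in this order (a step that is already met when the one before it is completed fails the run):
1. the tray is lifted level by the black middle of its handle, with all three offcuts in it (height (world z) of tray above 0.04 m and angle between tray's own z axis and vertical below 0.3 rad and distance between the grasp point and tray_grip below 0.03 m and contact force between the fingers and tray above 1 N and x of bar_a in the frame of tray between -0.07 and 0.065 m and y of bar_a in the frame of tray between -0.075 and 0.075 m and z of bar_a in the frame of tray between -0.005 and 0.04 m and x of bar_b in the frame of tray between -0.07 and 0.065 m and y of bar_b in the frame of tray between -0.075 and 0.075 m and z of bar_b in the frame of tray between -0.005 and 0.04 m and x of bar_c in the frame of tray between -0.07 and 0.065 m and y of bar_c in the frame of tray between -0.075 and 0.075 m and z of bar_c in the frame of tray between -0.005 and 0.04 m), for 0.2 s.
2. the tray is tipped over the bin (angle between tray's own z axis and vertical above 0.45 rad and horizontal distance between tray and bin below 0.25 m), for 0.05 s.
3. all three offcuts lie in the bin (x of bar_a in the frame of bin between -0.1 and 0.1 m and y of bar_a in the frame of bin between -0.1 and 0.1 m and z of bar_a in the frame of bin between -0.005 and 0.075 m and x of bar_b in the frame of bin between -0.1 and 0.1 m and y of bar_b in the frame of bin between -0.1 and 0.1 m and z of bar_b in the frame of bin between -0.005 and 0.075 m and x of bar_c in the frame of bin between -0.1 and 0.1 m and y of bar_c in the frame of bin between -0.1 and 0.1 m and z of bar_c in the frame of bin between -0.005 and 0.075 m), for 0.2 s.
4. the empty tray stands flat on the mat, released (horizontal distance between tray and mat below 0.09 m and height (world z) of tray below 0.01 m and angle between tray's own z axis and vertical below 0.08 rad and contact force between the fingers and tray below 0.1 N and contact force between tray and mat above 1 N and linear speed of tray below 0.03 m/s and angular speed of tray below 0.3 rad/s), for 0.2 s.
5. the tray is lifted off the mat again, held away from the middle of its handle (height (world z) of tray above 0.04 m and contact force between the fingers and tray above 0.5 N and distance between the grasp point and tray_grip above 0.025 m), for 0.2 s.
At the end, for the whole second after the job is handed in: The tray hangs by its handle on the hook, released, hardly swinging (under 0.08 m/s), within 0.3 rad of level, off the mat: handle centre within 30 mm sideways of the arm, 35 mm in front to 40 mm behind the seat, 2 to 20 mm above it. All three offcuts lie in the bin (all of step 3 and x of tray_grip in the frame of hook_seat between -0.035 and 0.04 m and y of tray_grip in the frame of hook_seat between -0.03 and 0.03 m and z of tray_grip in the frame of hook_seat between 0.002 and 0.02 m and angle between tray's own z axis and vertical below 0.3 rad and contact force between tray and hook above 1 N and contact force between tray and mat below 0.1 N and linear speed of tray below 0.08 m/s and angular speed of tray below 0.8 rad/s and contact force between the fingers and tray below 0.1 N); the robot touches nothing.
It fails at once if the gripper touches an offcut (contact force between the fingers and bar_a above 0.5 N or contact force between the fingers and bar_b above 0.5 N or contact force between the fingers and bar_c above 0.5 N).
It fails at once if a bystander is moved by more than 30 mm (distance of any of wrench, hammer, screwdriver, spray_can, disc_stack, belt_box, tape_measure from where it was at the start of the episode above 0.03 m).
It also fails if it takes over 72 s, if anything falls off the work surface, if the arm or the gripper's body presses on something with over 40 N, if the wrist force passes 120 N, or if a joint passes its speed limit or range.

## Working session

There is one attempt and no reset: what is moved stays moved. The work goes in short steps, Python scripts to look and compute and a tool call to move; the robot and the scene stay as the last step left them, time stands still between calls to the robot, and variables do not carry over. Pictures are saved under pics/ and viewed, at most 10 in all, crops included, and the job is handed in when it is done.

Besides the shell and the picture viewer there is one more tool, called after "Call:" as name(argument=value, ...), one argument or row to a line, values as JSON. servo_tool: Moves the arm, as the interface text tells. Its arguments: {"type":"object","properties":{"rows":{"type":"array","items":{"type":"array","items":{"type":"number"}}},"grip_force":{"type":"number"}},"required":["rows"]}

```bash
mkdir -p pics; ls; python3 - <<'E'
from cell import manip
import cv2, numpy as np
for n in ("scene","top"):
    im=manip.camera(n); cv2.imwrite(f"pics/{n}0.png",cv2.cvtColor(im,cv2.COLOR_RGB2BGR))
    i=manip.camera_info(n); print(n,i)
s=manip.read_state(); print(s); print(manip.camera_info("wrist"))
E
```

```text
pics
scene {'fx': 422.60420436621746, 'fy': 422.60420436621746, 'cx': 254.99775404789338, 'cy': 196.49462412371508, 'position': array([1014.95504954,  632.98630498, 1434.50290349]), 'rotation': array([-2.53682842,  0.00918251,  2.49108022])}
top {'fx': 431.19368596592153, 'fy': 431.19368596592153, 'cx': 251.90141617601367, 'cy': 190.7749466612289, 'position': array([ 199.59250623,  -92.36570317, 1808.93432675]), 'rotation': array([-2.97240750e+00,  1.98434792e-03, -1.57949315e+00])}
{'clock': 0.1, 'joints': array([ 1.06240204e+00,  3.00417689e-01,  1.52149728e+00, -5.03467387e-05,
        1.32071492e+00, -6.66002201e-02]), 'qd': array([ 4.67146078e-05, -8.59319667e-04, -2.60947114e-03,  9.15756057e-04,
       -2.93093476e-04, -1.29599644e-03]), 'effort': array([ 1.45116468e-03, -5.32649839e+01, -3.53285229e+01,  7.09751202e-02,
        2.35537381e-02, -7.11830330e-05]), 'eef_pos': array([235.06063428, 496.98227727, 204.95107917]), 'eef_rot': array([-3.14055447e+00, -2.03695724e-05,  2.69981106e+00]), 'wrist_force': array([ 0.25522104, -0.09470454, -1.26957481]), 'moment': array([-0.01563648, -0.07034052,  0.04446823]), 'finger_force': 0.0, 'finger_gap': 93.78316796057783}
{'fx': 282.3772822231517, 'fy': 282.3772822231517, 'cx': 254.32023011237806, 'cy': 193.6879140277318, 'T_tool_cam': array([[-5.63346163e-04, -9.61174284e-01, -2.75941440e-01,
         8.01884793e+01],
       [ 9.99999623e-01, -7.23755563e-04,  4.79483198e-04,
        -2.76597027e-01],
       [-6.60581071e-04, -2.75941066e-01,  9.61174330e-01,
        -1.78577153e+02],
       [ 0.00000000e+00,  0.00000000e+00,  0.00000000e+00,
         1.00000000e+00]])}
```

View pics/scene0.png

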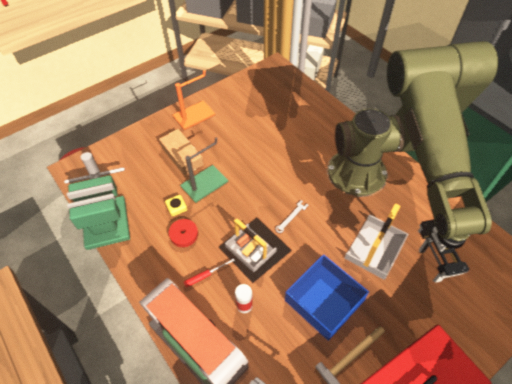

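View pics/top0.png

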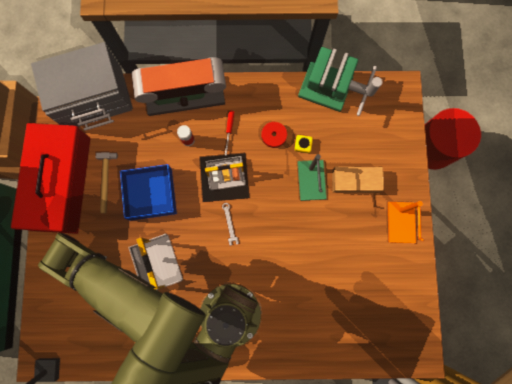

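```bash
cat > h.py <<'E'
import numpy as np, cv2
from cell import manip
from scipy.spatial.transform import Rotation as Rn
def campose(n,s=None):
    i=manip.camera_info(n)
    if n!="wrist": return i,Rn.from_euler('xyz',i['rotation']).as_matrix(),np.array(i['position'])
    T=i['T_tool_cam']; R=Rn.from_euler('xyz',s['eef_rot']).as_matrix()
    return i,R@T[:3,:3],R@T[:3,3]+s['eef_pos']
def ray(c,uv):
    i,R,p=c; d=R@np.array([(uv[0]-i['cx'])/i['fx'],(uv[1]-i['cy'])/i['fy'],1]); return p,d/np.linalg.norm(d)
def onz(c,uv,z):
    p,d=ray(c,uv); return p+d*(z-p[2])/d[2]
def tri(rays):
    A=0;b=0
    for p,d in rays:
        M=np.eye(3)-np.outer(d,d); A=A+M; b=b+M@p
    x=np.linalg.solve(A,b); return x,[np.linalg.norm((np.eye(3)-np.outer(d,d))@(x-p)) for p,d in rays]
def proj(c,X):
    i,R,p=c; q=R.T@(np.array(X)-p); return np.array([i['fx']*q[0]/q[2]+i['cx'],i['fy']*q[1]/q[2]+i['cy']])
def snap(n,name=None):
    s=manip.read_state(); im=manip.camera(n)
    if name: cv2.imwrite(f"pics/{name}.png",im[:,:,::-1])
    return im,campose(n,s),s
E
python3 - <<'E'
from h import *
t=cv2.imread('pics/top0.png'); s=cv2.imread('pics/scene0.png')
a=cv2.resize(t[120:270,110:310],(800,600),interpolation=cv2.INTER_CUBIC)
b=cv2.resize(s[130:290,150:310],(600,600),interpolation=cv2.INTER_CUBIC)
cv2.imwrite('pics/cropt.png',a);cv2.imwrite('pics/crops.png',b)
ct=campose('top');cs=campose('scene')
# bin rim (z=80), mat, green base by masks
for n,im,c in(('top',t,ct),('scene',s,cs)):
    h=cv2.cvtColor(im,cv2.COLOR_BGR2HSV)
    for nm,lo,hi,z in(('bin',(105,120,40),(125,255,255),80),('green',(60,80,40),(85,255,255),10),('yel',(22,150,120),(32,255,255),121)):
        m=cv2.inRange(h,lo,hi); k,l,st,ce=cv2.connectedComponentsWithStats(m)
        for j in range(1,k):
            if st[j,4]>25:
                cn=np.argwhere(l==j)[:,::-1].astype(np.float32); r=cv2.minAreaRect(cn); bx=cv2.boxPoints(r)
                print(n,nm,st[j],ce[j].round(1),[onz(c,q,z)[:2].round().tolist() for q in bx])
E
```

```text
top bin [ 120  165   55   54 2482] [147.  191.8] [[586.0, 455.0], [609.0, 247.0], [405.0, 219.0], [382.0, 423.0]]
top green [ 299   47   45   63 1012] [318.6  81. ] [[928.0, -298.0], [1171.0, -382.0], [1102.0, -567.0], [862.0, -480.0]]
top green [336  56  22  40 405] [346.4  75.3] [[940.0, -459.0], [1118.0, -527.0], [1100.0, -571.0], [923.0, -503.0]]
top green [325  68  12  18 116] [330.7  76.4] [[982.0, -416.0], [1062.0, -447.0], [1051.0, -474.0], [971.0, -443.0]]
top green [299 162  27  38 709] [309.9 182.5] [[630.0, -290.0], [636.0, -395.0], [474.0, -400.0], [467.0, -297.0]]
top yel [295 135  17  17 170] [302.7 143.2] [[655.0, -262.0], [720.0, -273.0], [709.0, -338.0], [645.0, -327.0]]
top yel [231 163  11   4  27] [236.1 164.7] [[596.0, -8.0], [602.0, -49.0], [593.0, -50.0], [587.0, -9.0]]
top yel [206 167  11   4  29] [211.1 168.4] [[583.0, 93.0], [587.0, 52.0], [578.0, 51.0], [573.0, 91.0]]
top yel [149 277   7   9  35] [152.1 280.7] [[155.0, 308.0], [160.0, 293.0], [126.0, 281.0], [121.0, 295.0]]
scene bin [ 286  256   82   83 3710] [326.  296.2] [[637.0, 260.0], [409.0, 217.0], [392.0, 430.0], [607.0, 458.0]]
scene green [ 464  109   48   89 2656] [489.3 153.9] [[-659.0, 47.0], [-853.0, 148.0], [-436.0, 487.0], [-273.0, 398.0]]
scene green [ 70 177  41  14 206] [ 88.7 183.3] [[1012.0, -682.0], [856.0, -624.0], [865.0, -595.0], [1019.0, -654.0]]
scene green [  70  198   58   51 1743] [ 99.5 222.5] [[1061.0, -568.0], [864.0, -491.0], [924.0, -295.0], [1108.0, -370.0]]
scene yel [169 196  13  12  39] [174.6 201.9] [[752.0, -282.0], [712.0, -294.0], [707.0, -241.0], [746.0, -229.0]]
```

View pics/cropt.png

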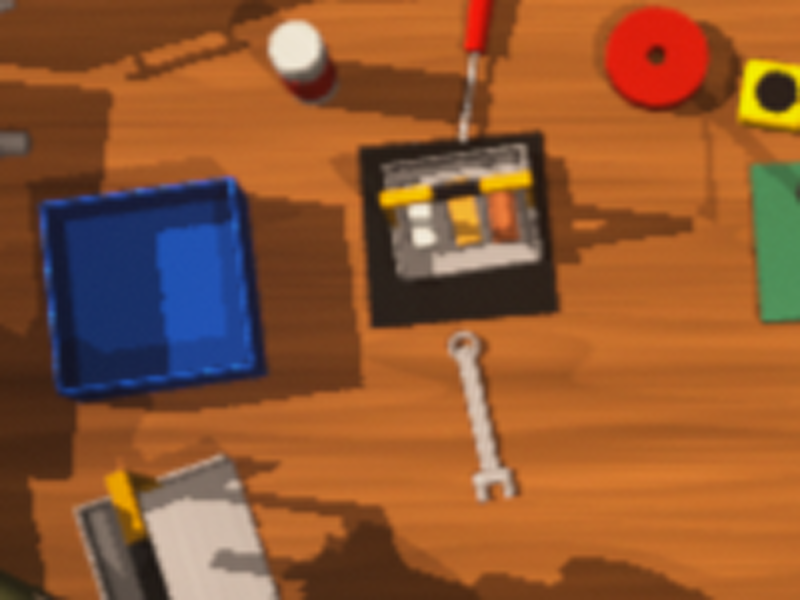

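View pics/crops.png

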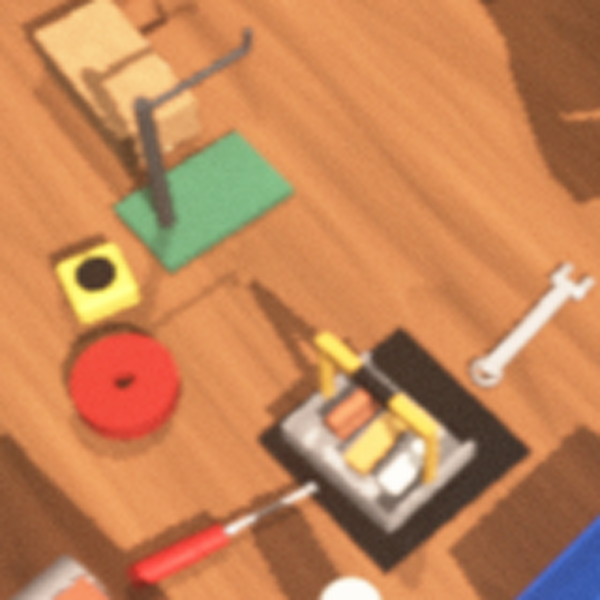

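Top view: the small loaded tray is at (225,177). The larger empty tray, a look-alike, is at (157,262), and the green hook is at (312,178) with the orange one at (403,222). The crops confirm it: the tray on the black mat holds the silver, brass and copper offcuts and its open side faces the robot, so that is the one meant. The hook with the green base is also the right one.

Call:
servo_tool(
  rows=[
    [0, 0, -4.8, 29.5, -38, 6.5, 0],
    [0, 0, -4.8, 29.5, -38, 6.5, 0],
    [0, 0, -4.8, 29.5, -38, 6.5, 0],
    [0, 0, -4.8, 29.5, -38, 6.5, 0],
    [0, 0, -4.8, 29.5, -38, 6.5, 0],
    [0, 0, -4.8, 29.5, -38, 6.5, 0],
    [0, 0, -4.8, 29.5, -38, 6.5, 0],
    [0, 0, -4.8, 29.5, -38, 6.5, 0],
    [0, 0, -4.8, 29.5, -38, 6.5, 0],
    [0, 0, -4.8, 29.5, -38, 6.5, 0],
    [0, 0, -4.8, 29.5, -38, 6.5, 0],
    [0, 0, -4.8, 0, 0, 6.5, 0],
    [0, 0, 0, 0, 0, 0, 0],
    [0, 0, 0, 0, 0, 0, 0],
    [0, 0, 0, 0, 0, 0, 0],
  ],
  grip_force=30,
)

```text
clock: 1.98
eef_pos: [559.4, 79.6, 283.3]
eef_rot: [-3.141, -0.0, 1.696]
wrist_force: [-1.0, -0.8, -0.3]
finger_gap: 94.1
finger_force: 0.0
```

```bash
python3 - <<'E'
from h import *
import pickle
im,c,s=snap('wrist','w1'); print(s['eef_pos'],s['eef_rot'],s['clock'])
pickle.dump(c,open('c1.pkl','wb'))
E
```

```text
[559.38383382  79.6288487  283.26561686] [-3.14131484e+00 -1.16672331e-05  1.69632905e+00] 1.975
```

Call:
servo_tool(
  rows=[
    [0, 0, 0, 30, -20, 0, 0],
    [0, 0, 0, 30, -30, 0, 0],
    [0, 0, 0, 0, -50, 0, 0],
    [0, 0, 0, 0, -20, 0, 0],
    [0, 0, 0, 0, 0, 0, 0],
    [0, 0, 0, 0, 0, 0, 0],
    [0, 0, 0, 0, 0, 0, 0],
  ],
)

```text
clock: 2.9
eef_pos: [619.6, -39.5, 283.6]
eef_rot: [3.141, -0.0, 1.696]
wrist_force: [0.6, -0.1, 0.4]
finger_gap: 93.8
finger_force: 0.0
```

```bash
python3 - <<'E'
from h import *
import pickle
im,c,s=snap('wrist','w2'); print(s['eef_pos'],s['eef_rot'],s['clock'])
pickle.dump(c,open('c2.pkl','wb'))
a=cv2.imread('pics/w1.png');b=cv2.imread('pics/w2.png')
cv2.imwrite('pics/w12.png',cv2.resize(np.vstack([a,b]),(450,600)) if 0 else np.hstack([cv2.resize(a,(400,300)),cv2.resize(b,(400,300))]))
for n,im in(('w1',a),('w2',b)):
    h=cv2.cvtColor(im,cv2.COLOR_BGR2HSV)
    m=cv2.inRange(h,(20,150,90),(33,255,255)); k,l,st,ce=cv2.connectedComponentsWithStats(m)
    for j in range(1,k):
        if st[j,4]>60: print(n,st[j],ce[j].round(1))
E
```

```text
[619.64206375 -39.51818172 283.62234971] [ 3.14136476e+00 -4.09965776e-05  1.69607462e+00] 2.9
w1 [261 159  14  54 587] [267.9 186.8]
w1 [262 243  13  41 401] [268.2 265.7]
w1 [284 347  43  23 484] [304.1 358. ]
w2 [222  57  15  50 626] [228.9  80.7]
w2 [226 151  13  42 505] [232.2 171.4]
w2 [268 293  37  10 223] [283.1 298.7]
```

View pics/w12.png

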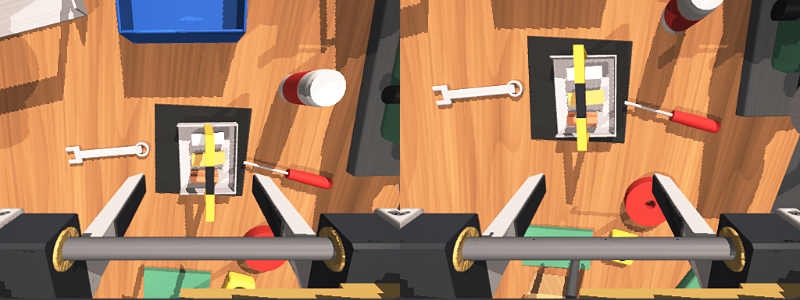

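The first wrist view shows the bar at about (268,160–284) and the second at about (230,57–193), with the open side to the left, towards the robot. In the first view the brass offcut confuses the upper boundary, so I'll profile along the bar.

```bash
python3 - <<'E'
from h import *
import pickle
c1=pickle.load(open('c1.pkl','rb'));c2=pickle.load(open('c2.pkl','rb'))
for n,r0,r1,a,b in(('w1',150,295,258,284),('w2',50,200,218,246)):
    im=cv2.imread(f'pics/{n}.png');h=cv2.cvtColor(im,cv2.COLOR_BGR2HSV)
    m=cv2.inRange(h,(20,150,90),(33,255,255))
    print(n)
    for r in range(r0,r1,3):
        x=np.flatnonzero(m[r,a:b])+a; v=np.flatnonzero(h[r,a:b,2]<70)+a
        print(r,(x.min(),x.max(),len(x)) if len(x) else '-', (v.min(),v.max(),len(v)) if len(v) else '-',end=' | ')
    print()
E
```

```text
w1
150 - (np.int64(258), np.int64(283), 26) | 153 - (np.int64(258), np.int64(283), 26) | 156 - (np.int64(258), np.int64(259), 2) | 159 (np.int64(262), np.int64(264), 2) - | 162 (np.int64(262), np.int64(270), 9) - | 165 (np.int64(262), np.int64(271), 10) - | 168 (np.int64(263), np.int64(272), 10) - | 171 (np.int64(263), np.int64(273), 11) - | 174 (np.int64(263), np.int64(273), 11) - | 177 (np.int64(263), np.int64(273), 11) - | 180 (np.int64(263), np.int64(273), 11) - | 183 (np.int64(263), np.int64(273), 11) - | 186 (np.int64(263), np.int64(273), 11) - | 189 (np.int64(263), np.int64(273), 11) - | 192 (np.int64(263), np.int64(274), 12) - | 195 (np.int64(260), np.int64(274), 13) - | 198 (np.int64(263), np.int64(274), 12) - | 201 (np.int64(263), np.int64(274), 12) - | 204 (np.int64(263), np.int64(273), 11) - | 207 (np.int64(263), np.int64(274), 12) - | 210 (np.int64(263), np.int64(273), 11) - | 213 - - | 216 - (np.int64(263), np.int64(273), 11) | 219 - (np.int64(263), np.int64(273), 11) | 222 - (np.int64(263), np.int64(272), 10) | 225 - (np.int64(263), np.int64(273), 11) | 228 - (np.int64
[... 2537 characters left out ...]
(237), 12) | 152 (np.int64(226), np.int64(237), 12) - | 155 (np.int64(226), np.int64(237), 12) - | 158 (np.int64(226), np.int64(237), 12) - | 161 (np.int64(227), np.int64(237), 11) - | 164 (np.int64(226), np.int64(237), 12) - | 167 (np.int64(226), np.int64(238), 13) - | 170 (np.int64(227), np.int64(241), 14) - | 173 (np.int64(227), np.int64(241), 14) - | 176 (np.int64(227), np.int64(240), 13) (np.int64(218), np.int64(245), 12) | 179 (np.int64(227), np.int64(240), 13) (np.int64(218), np.int64(245), 12) | 182 (np.int64(227), np.int64(238), 12) - | 185 (np.int64(227), np.int64(238), 12) - | 188 (np.int64(227), np.int64(238), 12) - | 191 (np.int64(227), np.int64(238), 12) - | 194 - - | 197 - - |
```

```bash
python3 - <<'E'
from h import *
import pickle
c1=pickle.load(open('c1.pkl','rb'));c2=pickle.load(open('c2.pkl','rb'))
P=[tri([ray(c1,a),ray(c2,b)]) for a,b in(((268,212.5),(230.5,106)),((268,247.5),(231.5,150.5)),((268.2,284),(233,193)))]
for x,e in P: print(x.round(1),np.round(e,1))
for z in(130,133):
  A=[onz(c1,p,z) for p in((268,212.5),(268,247.5),(268.2,284))]; B=[onz(c2,p,z) for p in((230.5,106),(231.5,150.5),(233,193),(228.5,57))]
  for L in(A,B): L=np.array(L); d=L[-2 if L is B else -1]-L[0]; print(z,L[:,:2].round(1).tolist(),(L[0]+L[1])[:2]/2)
  d=B[2]-B[3]; print('yaw',np.degrees(np.arctan2(d[0],-d[1])),np.linalg.norm(d))
E
```

```text
[581.9  43.6 131.5] [0.8 0.8]
[588.3  -5.9 127.7] [0.1 0.1]
[595.6 -56.1 133.2] [0.4 0.4]
130 [[581.3, 42.7], [588.0, -4.9], [595.7, -58.4]] [584.64850207  18.92458915]
130 [[582.4, 43.9], [588.6, -5.5], [595.7, -56.8], [575.2, 93.7]] [585.51673006  19.20746536]
yaw 7.776182423472584 151.9557860675129
133 [[581.1, 43.8], [587.6, -3.4], [595.3, -56.4]] [584.33291342  20.19342871]
133 [[582.7, 43.9], [588.8, -5.1], [595.9, -56.0], [575.5, 93.2]] [585.73718896  19.39628017]
yaw 7.776182423472582 150.58353087060888
```

Call:
servo_tool(
  rows=[
    [0, 0, 0.5, -17, 29.5, 0, 0],
    [0, 0, 0, -17.4, 29.5, 0, 0],
    [0, 0, 0, 0, 0, -40, 0],
    [0, 0, 0, 0, 0, -50, 0],
    [0, 0, 0, 0, 0, -50, 0],
    [0, 0, 0, 0, 0, -38.6, 0],
    [0, 0, 0, 0, 0, 0, 0],
    [0, 0, 0, 0, 0, 0, 0.5],
    [0, 0, 0, 0, 0, 0, 1],
    [0, 0, 0, 0, 0, 0, 1],
    [0, 0, 0, 0, 0, 0, 1],
    [0, 0, 0, 0, 0, 0, 1],
    [0, 0, 0, 0, 0, 0, 1],
    [0, 0, 0, 0, 0, 0, 1],
  ],
  grip_force=40,
)

```text
clock: 4.7
eef_pos: [585.3, 18.2, 104.8]
eef_rot: [-3.142, -0.0, 1.703]
wrist_force: [-0.1, -0.0, 0.0]
finger_gap: 27.4
finger_force: 0.0
```

Still closing; wait, then lift gently.

Call:
servo_tool(
  rows=[
    [0, 0, 0, 0, 0, 0, 1],
    [0, 0, 0, 0, 0, 0, 1],
    [0, 0, 0, 0, 0, 0, 1],
    [0, 0, 0, 0, 0, 0, 1],
    [0, 0, 0, 0, 0, 0, 1],
    [0, 0, 0, 0, 0, 5, 1],
    [0, 0, 0, 0, 0, 10, 1],
    [0, 0, 0, 0, 0, 20, 1],
    [0, 0, 0, 0, 0, 25, 1],
    [0, 0, 0, 0, 0, 25, 1],
    [0, 0, 0, 0, 0, 20, 1],
    [0, 0, 0, 0, 0, 10, 1],
    [0, 0, 0, 0, 0, 0, 1],
    [0, 0, 0, 0, 0, 0, 1],
  ],
)

```text
clock: 6.45
eef_pos: [585.0, 18.2, 218.9]
eef_rot: [-3.14, -0.0, 1.703]
wrist_force: [-0.5, 0.2, -4.3]
finger_gap: 13.7
finger_force: 40.0
```

```bash
python3 - <<'E'
from h import *
im,c,s=snap('wrist','w3');print(s['eef_pos'],s['clock'])
# bin from initial views: rim at z80
for n in('top','scene'):
    im=cv2.imread(f'pics/{n}0.png');h=cv2.cvtColor(im,cv2.COLOR_BGR2HSV);m=cv2.inRange(h,(105,120,40),(125,255,255))
    k,l,st,ce=cv2.connectedComponentsWithStats(m);j=1+np.argmax(st[1:,4])
    cn,_=cv2.findContours((l==j).astype(np.uint8),0,1); hull=cv2.convexHull(max(cn,key=cv2.contourArea)); ap=cv2.approxPolyDP(hull,5,True)[:,0]
    print(n,[(p.tolist(),onz(campose(n),p,80)[:2].round().tolist(),onz(campose(n),p,0)[:2].round().tolist()) for p in ap])
E
```

```text
[584.95225411  18.17681502 218.93591161] 6.45
top [([167, 165], [606.0, 257.0], [624.0, 273.0]), ([174, 212], [411.0, 224.0], [421.0, 238.0]), ([125, 218], [388.0, 420.0], [397.0, 444.0]), ([120, 172], [578.0, 449.0], [595.0, 474.0])]
scene [([322, 256], [425.0, 230.0], [390.0, 206.0]), ([367, 291], [393.0, 418.0], [357.0, 406.0]), ([328, 338], [604.0, 454.0], [580.0, 443.0]), ([286, 293], [614.0, 258.0], [591.0, 236.0])]
```

View pics/w3.png

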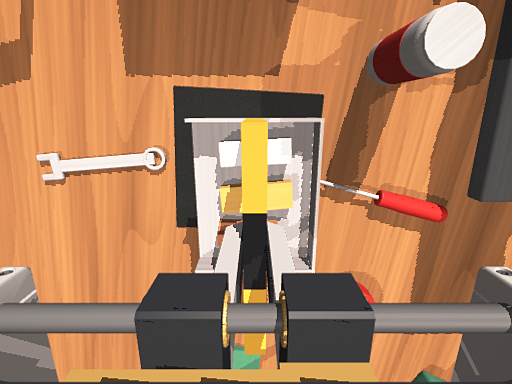

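The tray is lifted level with its offcuts inside: silver (255,152), brass (255,195) and copper (235,235). Next I carry it over the bin.

Call:
servo_tool(
  rows=[
    [0, 0, 0, 0, 0, 10, 1],
    [0, 0, 0, 0, 0, 20, 1],
    [0, 0, 0, 0, 0, 15, 1],
    [0, 0, 1.2, -2.4, 8, 0, 1],
    [0, 0, 1.2, -2.4, 18, 0, 1],
    [0, 0, 1.2, -2.4, 28, 0, 1],
    [0, 0, 1.2, -2.4, 36, 0, 1],
    [0, 0, 1.2, -2.4, 40, 0, 1],
    [0, 0, 1.2, -2.4, 40, 0, 1],
    [0, 0, 1.2, -2.4, 40, 0, 1],
    [0, 0, 1.2, -2.4, 40, 0, 1],
    [0, 0, 1.2, -2.4, 36, 0, 1],
    [0, 0, 1.2, -2.4, 28, 0, 1],
    [0, 0, 1, -2.4, 18, 0, 1],
    [0, 0, 1, -2.4, 10, 0, 1],
    [0, 0, 0, 0, 0, 0, 1],
    [0, 0, 0, 0, 0, 0, 1],
  ],
)

```text
clock: 8.62
eef_pos: [556.7, 359.4, 265.0]
eef_rot: [3.141, 0.0, 1.947]
wrist_force: [-0.5, 0.6, -4.8]
finger_gap: 13.6
finger_force: 40.0
```

```bash
python3 - <<'E'
from h import *
import scipy.optimize as so
im,c,s=snap('top'); im2,c2,s=snap('scene')
a=cv2.resize(im[140:240,90:240],(450,300),interpolation=2); b=cv2.resize(im2[190:360,240:460],(388,300),interpolation=2)
cv2.imwrite('pics/carry.png',np.hstack([a,b])[:,:800,::-1])
print(s['joints'],s['eef_pos'],s['eef_rot'],s['clock'])
E
```

```text
[ 5.18040444e-01  5.32022259e-01  1.06176603e+00 -1.51607654e-04
  1.54776351e+00  1.42385689e-01] [556.72329093 359.39184631 264.95616162] [3.14153070e+00 1.44235669e-04 1.94645457e+00] 8.675
```

View pics/carry.png

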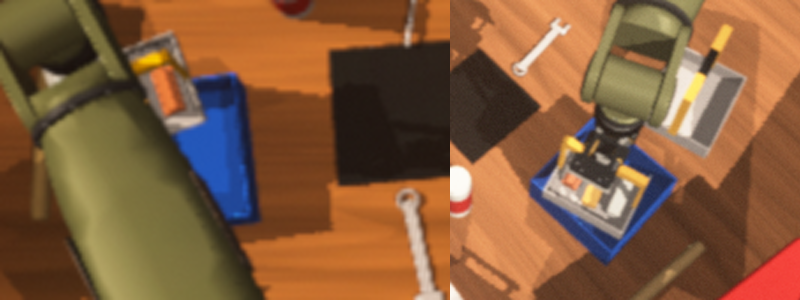

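Call:
servo_tool(
  rows=[
    [1.467, -3.72, 0, -5.3, -2, -4.2, 1],
    [1.467, -3.72, 0, -5.3, -2, -4.2, 1],
    [1.467, -3.72, 0, -5.3, -2, -4.2, 1],
    [1.467, -3.72, 0, -5.3, -2, -4.2, 1],
    [1.467, -3.72, 0, -5.3, -2, -4.2, 1],
    [1.467, -3.72, 0, -5.3, -2, -4.2, 1],
    [1.467, -3.72, 0, -5.3, -2, -4.2, 1],
    [1.467, -3.72, 0, -5.3, -2, -4.2, 1],
    [1.467, -3.72, 0, -5.3, -2, -4.2, 1],
    [1.467, -3.72, 0, -5.3, -2, -4.2, 1],
    [1.467, -3.72, 0, -5.3, -2, -4.2, 1],
    [1.467, -3.72, 0, -5.3, -2, -4.2, 1],
    [1.467, -3.72, 0, -5.3, -2, -4.2, 1],
    [0, 0, 0, 0, 0, 0, 1],
    [0, 0, 0, 0, 0, 0, 1],
    [0, 0, 0, 0, 0, 0, 1],
    [0, 0, 0, 0, 0, 0, 1],
    [0, 0, 0, 0, 0, 0, 1],
  ],
)

```text
clock: 10.98
eef_pos: [490.0, 333.6, 211.7]
eef_rot: [2.25, 0.004, 1.942]
wrist_force: [-0.5, 0.1, -3.2]
finger_gap: 13.8
finger_force: 40.0
```

```bash
python3 - <<'E'
from h import *
im,c,s=snap('top'); im2,c2,s=snap('scene'); im3,c3,s=snap('wrist')
a=cv2.resize(im3,(400,300)); b=cv2.resize(im2[190:360,240:460],(388,300),interpolation=2)
cv2.imwrite('pics/tip.png',np.hstack([a,b])[:,:800,::-1])
print(s['joints'],s['eef_pos'],s['eef_rot'],s['wrist_force'],s['clock'])
E
```

```text
[ 0.6266579   0.05795968  2.04709764 -0.90010048  0.25629968  1.04324578] [489.96234828 333.56898418 211.61185401] [2.25000776 0.00385558 1.94247603] [-0.07515748  0.28009848 -3.10356499] 11.075
```

View pics/tip.png

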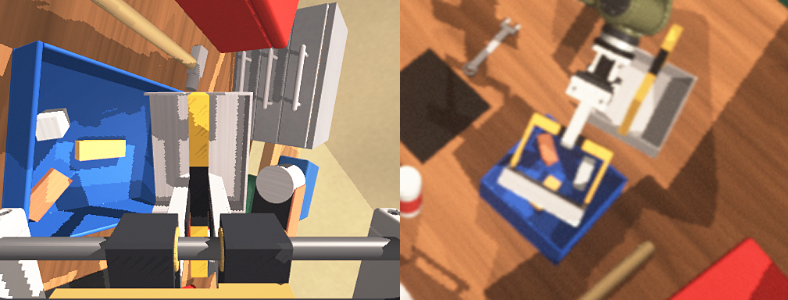

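All three offcuts lie in the bin: silver (52,125), brass (100,150) and copper (50,195) in the wrist view. The tray is empty, so I level it and go back above the mat.

Call:
servo_tool(
  rows=[
    [-2.724, 6.909, 0, 9.84, 3.71, 7.8, 1],
    [-2.724, 6.909, 0, 9.84, 3.71, 7.8, 1],
    [-2.724, 6.909, 0, 9.84, 3.71, 7.8, 1],
    [-2.724, 6.909, 0, 9.84, 3.71, 7.8, 1],
    [-2.724, 6.909, 0, 9.84, 3.71, 7.8, 1],
    [-2.724, 6.909, 0, 9.84, 3.71, 7.8, 1],
    [-2.724, 6.909, 0, 9.84, 3.71, 7.8, 1],
    [0, 0, -1.4, 2.8, -17, 0, 1],
    [0, 0, -1.4, 2.8, -30, 0, 1],
    [0, 0, -1.4, 2.8, -40, 0, 1],
    [0, 0, -1.4, 2.8, -42, 0, 1],
    [0, 0, -1.4, 2.8, -42, 0, 1],
    [0, 0, -1.4, 2.8, -42, 0, 1],
    [0, 0, -1.4, 2.8, -42, 0, 1],
    [0, 0, -1.4, 2.8, -40, 0, 1],
    [0, 0, -1.4, 2.8, -30, 0, 1],
    [0, 0, -1.4, 3.6, -17, 0, 1],
    [0, 0, 0, 0, 0, 0, 1],
    [0, 0, 0, 0, 0, 0, 1],
    [0, 0, 0, 0, 0, 0, 1],
  ],
)

```text
clock: 13.62
eef_pos: [586.6, 11.6, 262.7]
eef_rot: [3.083, 0.029, 1.698]
wrist_force: [0.1, -0.9, -2.6]
finger_gap: 13.7
finger_force: 40.0
```

Call:
servo_tool(
  rows=[
    [0, 0, 0, 0, 0, -20, 1],
    [0, 0, 0, 0, 0, -35, 1],
    [0, 0, 0, 0, 0, -35, 1],
    [0, 0, 0, 0, 0, -30, 1],
    [0, 0, 0, 0, 0, -20, 1],
    [0, 0, 0, 0, 0, -10, 1],
    [0, 0, 0, 0, 0, -5, 1],
    [0, 0, 0, 0, 0, -3, 1],
    [0, 0, 0, 0, 0, 0, 1],
    [0, 0, 0, 0, 0, 0, 1],
    [0, 0, 0, 0, 0, 0, 1],
  ],
)

```text
clock: 15.0
eef_pos: [588.7, 10.2, 107.8]
eef_rot: [3.077, 0.031, 1.697]
wrist_force: [3.5, -4.4, 10.6]
finger_gap: 13.4
finger_force: 40.0
```

Call:
servo_tool(
  rows=[
    [0, 0, 0, 0, 0, 5, 1],
    [0, 0, 0, 0, 4, 5, 1],
    [1.3, 3.9, 0.3, -2, 4, 0, 1],
    [0, 0, 0, 0, 0, 0, 1],
    [0, 0, 0, 0, 0, 0, 1],
    [0, 0, 0, 0, 0, -5, 1],
    [0, 0, 0, 0, 0, -4, 1],
    [0, 0, 0, 0, 0, 0, 1],
    [0, 0, 0, 0, 0, 0, 1],
  ],
)

```text
clock: 16.12
eef_pos: [584.7, 18.6, 105.7]
eef_rot: [-3.136, -0.002, 1.703]
wrist_force: [-0.5, -0.7, -2.1]
finger_gap: 13.6
finger_force: 40.0
```

Call:
servo_tool(
  rows=[
    [0, 0, 0, 0, 0, -1, 1],
    [0, 0, 0, 0, 0, 0, 1],
    [0, 0, 0, 0, 0, 0, 0.5],
    [0, 0, 0, 0, 0, 0, 0],
    [0, 0, 0, 0, 0, 0, 0],
    [0, 0, 0, 0, 0, 0, 0],
    [0, 0, 0, 0, 0, 0, 0],
    [0, 0, 0, 0, 0, 0, 0],
    [0, 0, 0, 0, 0, 40, 0],
    [0, 0, 0, 0, 0, 50, 0],
    [0, 0, 0, 0, 0, 50, 0],
    [0, 0, 0, 0, 0, 40, 0],
    [0, 0, 0, 0, 0, 0, 0],
    [0, 0, 0, 0, 0, 0, 0],
  ],
)

```text
clock: 17.88
eef_pos: [584.4, 18.7, 283.6]
eef_rot: [-3.134, -0.003, 1.703]
wrist_force: [-0.4, 0.6, -0.1]
finger_gap: 94.1
finger_force: 0.0
```

```bash
python3 - <<'E'
from h import *
im,c,s=snap('wrist','w4'); print(s['eef_pos'],s['eef_rot'],s['clock'])
import pickle; pickle.dump(c,open('c4.pkl','wb'))
h=cv2.cvtColor(im,cv2.COLOR_RGB2HSV); m=cv2.inRange(h,(20,150,90),(33,255,255))
k,l,st,ce=cv2.connectedComponentsWithStats(m)
for j in range(1,k):
    if st[j,4]>150: print(st[j],ce[j].round(1))
    if st[j,4]>150 and st[j,3]>25:
        for v in(0,st[j,3]-1): 
            r=st[j,1]+v; x=np.flatnonzero(l[r+(2 if v==0 else -2)]==j).mean(); print((x,r),onz(c,(x,r+(0 if v==0 else 1)),133).round(1))
E
```

```text
[584.4157996   18.715374   283.60654275] [-3.13433294e+00 -2.55343683e-03  1.70276003e+00] 17.875
[250 117  12  44 497] [255.2 138.2]
(np.float64(255.5), np.int32(117)) [574.9  94.  133. ]
(np.float64(255.0), np.int32(160)) [580.9  44.5 133. ]
[250 202  12  38 422] [255.1 220.7]
(np.float64(255.0), np.int32(202)) [587.5  -5.5 133. ]
(np.float64(255.0), np.int32(239)) [594.2 -55.7 133. ]
[276 333  44  34 360] [292.4 346.3]
(np.float64(300.1666666666667), np.int32(333)) [ 676.  -188.7  133. ]
(np.float64(301.7142857142857), np.int32(366)) [ 688.8 -247.8  133. ]
```

Call:
servo_tool(
  rows=[
    [0, -0.4, 0, 0, -20, 6, 0],
    [0, 0, 0, 0, -40, 6, 0],
    [0, 0, 0, 0, -50, 6, 0],
    [0, 0, 0, 0, -50, 6, 0],
    [0, 0, 0, 0, -50, 6, 0],
    [0, 0, 0, 0, -50, 6, 0],
    [0, 0, 0, 0, -50, 0, 0],
    [0, 0, 0, 0, -20, 0, 0],
    [0, 0, 0, 0, 0, 0, 0],
    [0, 0, 0, 0, 0, 0, 0],
    [0, 0, 0, 0, 0, 0, 0],
  ],
)

```text
clock: 19.3
eef_pos: [585.0, -310.0, 321.2]
eef_rot: [3.14, -0.001, 1.704]
wrist_force: [-1.1, -0.2, 0.8]
finger_gap: 93.8
finger_force: 0.0
```

```bash
python3 - <<'E'
from h import *
import pickle
im,c,s=snap('wrist','h1'); print(s['eef_pos'],s['eef_rot'],s['clock']); pickle.dump(c,open('ch1.pkl','wb'))
E
```

```text
[ 585.03759608 -309.95840443  321.19535564] [ 3.13999646e+00 -1.13143195e-03  1.70441205e+00] 19.3
```

Call:
servo_tool(
  rows=[
    [0, 0, 0, -25, -20, 0, 0],
    [0, 0, 0, -35, -30, 0, 0],
    [0, 0, 0, -35, -25, 0, 0],
    [0, 0, 0, 0, 0, 0, 0],
    [0, 0, 0, 0, 0, 0, 0],
    [0, 0, 0, 0, 0, 0, 0],
  ],
)

```text
clock: 20.1
eef_pos: [490.6, -385.4, 320.7]
eef_rot: [3.14, -0.001, 1.704]
wrist_force: [0.3, 0.5, 0.5]
finger_gap: 94.0
finger_force: 0.0
```

```bash
python3 - <<'E'
from h import *
import pickle
im,c,s=snap('wrist','h2'); print(s['eef_pos'],s['eef_rot'],s['clock']); pickle.dump(c,open('ch2.pkl','wb'))
a=cv2.imread('pics/h1.png');b=cv2.imread('pics/h2.png')
for n,z in(('h1',0),('h2',0)):
    pass
L=a[0:290,60:460];R=b[0:290,60:460]
cv2.imwrite('pics/h12.png',cv2.resize(np.hstack([L,R]),(800,290)))
for im,cc in((a,pickle.load(open('ch1.pkl','rb'))),(b,c)):
    h=cv2.cvtColor(im,cv2.COLOR_BGR2HSV);m=cv2.inRange(h,(60,80,40),(85,255,255));m[285:]=0
    k,l,st,ce=cv2.connectedComponentsWithStats(m);j=1+np.argmax(st[1:,4])
    pts=np.argwhere(np.isin(l,[q for q in range(1,k) if st[q,4]>300]))[:,::-1].astype(np.float32)
    hull=cv2.approxPolyDP(cv2.convexHull(pts),4,True)[:,0]
    print(st[j],[(p.tolist(),onz(cc,p,10)[:2].round().tolist()) for p in hull])
E
```

```text
[ 490.59441396 -385.39625854  320.6801143 ] [ 3.14043498e+00 -1.48627010e-03  1.70428408e+00] 20.1
[ 380  180  132  103 8202] [([511.0, 266.0], [1109.0, -448.0]), ([408.0, 282.0], [920.0, -509.0]), ([188.0, 204.0], [476.0, -405.0]), ([188.0, 144.0], [469.0, -296.0]), ([282.0, 152.0], [631.0, -289.0]), ([453.0, 182.0], [942.0, -301.0]), ([511.0, 217.0], [1070.0, -351.0])]
[ 438  145   74  124 4983] [([511.0, 268.0], [1015.0, -528.0]), ([489.0, 265.0], [970.0, -527.0]), ([242.0, 170.0], [472.0, -404.0]), ([247.0, 107.0], [467.0, -298.0]), ([347.0, 116.0], [635.0, -290.0]), ([511.0, 145.0], [925.0, -300.0])]
```

View pics/h12.png

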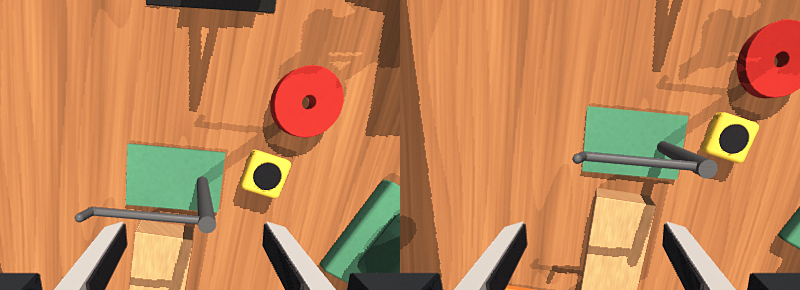

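Both views show the green-base hook. The arm runs from the tip, at (140,216) and (239,158) in full-image pixels, to the post top at (267,223) and (368,169). I'll triangulate the arm and post.

```bash
python3 - <<'E'
from h import *
import pickle
C=[];LN=[];
for n,(x0,x1,y0,y1),pt,tp in(('h1',(160,252,200,240),(267,223),(140,216)),('h2',(258,350,140,185),(368,169),(239,158))):
    im=cv2.imread(f'pics/{n}.png');c=pickle.load(open(f'c{n}.pkl','rb'));h=cv2.cvtColor(im,cv2.COLOR_BGR2HSV)
    m=((h[...,1]<70)&(h[...,2]<150)).astype(np.uint8)
    pts=[]
    for x in range(x0,x1,4):
        v=np.flatnonzero(m[y0:y1,x])+y0
        if len(v): pts.append((x,v.mean(),len(v)))
    P=np.array(pts); med=np.median(P[:,2]);P=P[P[:,2]<med+2]
    k=np.polyfit(P[:,0],P[:,1],1); print(n,len(P),med,k,np.abs(np.polyval(k,P[:,0])-P[:,1]).max())
    # post top right edge along row, tip extents
    r=m[pt[1]-12:pt[1]+14,pt[0]-20:pt[0]+14]; ys,xs=np.nonzero(r); print(' post patch x',xs.min()+pt[0]-20,xs.max()+pt[0]-20,'y',ys.min()+pt[1]-12,ys.max()+pt[1]-12)
    r=m[tp[1]-12:tp[1]+12,tp[0]-14:tp[0]+8]; ys,xs=np.nonzero(r); print(' tip x',xs.min()+tp[0]-14,'y',ys.min()+tp[1]-12,ys.max()+tp[1]-12)
    C.append(c);LN.append((k,x0,x1))
# plane normals, intersect
N=[]
for c,(k,a,b) in zip(C,LN):
    n=np.cross(ray(c,(a,np.polyval(k,a)))[1],ray(c,(b,np.polyval(k,b)))[1]);N.append((n/np.linalg.norm(n),c[2]))
d=np.cross(N[0][0],N[1][0]);d/=np.linalg.norm(d);d*=np.sign(d[0])
for x in(470,530,590):
    A=np.array([n[1:] for n,p in N]);b=np.array([n@p-n[0]*x for n,p in N]);yz=np.linalg.solve(A,b);print('arm x',x,'y,z',yz.round(1))
print('yaw from planes',np.degrees(np.arctan2(d[1],d[0])))
for c,(k,a,b) in zip(C,LN):
    p=onz(c,(a,np.polyval(k,a)),200);q=onz(c,(b,np.polyval(k,b)),200);print('at z200',p.round(1),q.round(1),np.degrees(np.arctan2((q-p)[1],(q-p)[0])))
for a,b,nm in(((267,223),(368,169),'post'),((140,216),(239,158),'tip')):
    x,e=tri([ray(C[0],a),ray(C[1],b)]);print(nm,x.round(1),np.round(e,1),onz(C[0],a,212 if nm=='post' else 225).round(1),onz(C[1],b,212 if nm=='post' else 225).round(1))
E
```

```text
h1 20 8.0 [8.78664968e-02 1.97345820e+02] 0.3926085110042834
 post patch x 247 275 y 211 232
 tip x 135 y 209 221
h2 15 9.0 [9.35693027e-02 1.32850291e+02] 0.3888888888888289
 post patch x 348 377 y 157 177
 tip x 233 y 151 163
arm x 470 y,z [-351.   199.1]
arm x 530 y,z [-348.6  199.1]
arm x 590 y,z [-346.2  199.2]
yaw from planes 2.2610748594427017
at z200 [ 483.8 -350.1  200. ] [ 587.6 -346.   200. ] 2.2351964965202855
at z200 [ 490.1 -350.   200. ] [ 589.2 -346.1  200. ] 2.2511660880095707
post [ 604.7 -345.3  209. ] [0.9 0.9] [ 603.8 -343.3  212. ] [ 604.  -345.6  212. ]
tip [ 470.5 -349.6  222.4] [0.7 0.7] [ 471.1 -347.9  225. ] [ 471.1 -349.8  225. ]
```

Call:
servo_tool(
  rows=[
    [0, 0, -0.3, 8.8, 20, 0, 0],
    [0, 0, 0, 8.8, 40, 0, 0],
    [0, 0, 0, 8.8, 50, 0, 0],
    [0, 0, 0, 8.8, 55, 0, 0],
    [0, 0, 0, 8.8, 55, 0, 0],
    [0, 0, 0, 8.8, 55, 0, 0],
    [0, 0, 0, 8.8, 55, -9, 0],
    [0, 0, 0, 8.8, 50, -9, 0],
    [0, 0, 0, 8.8, 40, -9, 0],
    [0, 0, 0, 8.6, 20, -9, 0],
    [0, 0, 0, 0, 9.5, 0, 0],
    [0, 0, 0, 0, 0, -40, 0.3],
    [0, 0, 0, 0, 0, -50, 0.3],
    [0, 0, 0, 0, 0, -50, 0.3],
    [0, 0, 0, 0, 0, -39.7, 0.3],
    [0, 0, 0, 0, 0, 0, 0.3],
    [0, 0, 0, 0, 0, 0, 0.3],
  ],
  grip_force=60,
)

```text
clock: 22.28
eef_pos: [578.5, 62.7, 107.2]
eef_rot: [3.138, -0.001, 1.697]
wrist_force: [0.5, -0.1, 0.7]
finger_gap: 65.5
finger_force: 0.0
```

Call:
servo_tool(
  rows=[
    [0, 0, 0, 0, 0, 0, 1],
    [0, 0, 0, 0, 0, 0, 1],
    [0, 0, 0, 0, 0, 0, 1],
    [0, 0, 0, 0, 0, 0, 1],
    [0, 0, 0, 0, 0, 0, 1],
    [0, 0, 0, 0, 0, 0, 1],
    [0, 0, 0, 0, 0, 0, 1],
    [0, 0, 0, 0, 0, 0, 1],
    [0, 0, 0, 0, 0, 5, 1],
    [0, 0, 0, 0, 0, 10, 1],
    [0, 0, 0, 0, 0, 20, 1],
    [0, 0, 0, 0, 0, 25, 1],
    [0, 0, 0, 0, 0, 25, 1],
    [0, 0, 0, 0, 0, 15, 1],
    [0, 0, 0, 0, 0, 0, 1],
    [0, 0, 0, 0, 0, 0, 1],
  ],
)

```text
clock: 24.28
eef_pos: [577.2, 63.2, 204.1]
eef_rot: [-3.141, -0.001, 1.698]
wrist_force: [1.2, 0.6, -3.2]
finger_gap: 13.3
finger_force: 60.0
```

```bash
python3 - <<'E'
from h import *
import pickle
im,c,s=snap('wrist','w5'); print(s['eef_pos'],s['eef_rot'],s['clock'],s['finger_gap'],s['moment'])
h=cv2.cvtColor(im,cv2.COLOR_RGB2HSV);m=cv2.inRange(h,(20,150,90),(33,255,255))
k,l,st,ce=cv2.connectedComponentsWithStats(m)
for j in range(1,k):
    if st[j,4]>100: print(st[j],ce[j].round(1))
# expected pixels if rigid and level: black border(s), ends (rel. to grasp, top face)
g=s['eef_pos']+[0,0,28]; y=s['eef_rot'][2]-np.pi/2; u=np.array([-np.sin(y),np.cos(y),0])
for v in(30,-20,-70,-120): print(v,proj(c,g+u*v).round(1))
im2,c2,s=snap('scene')
cv2.imwrite('pics/lift2s.png',im2[:,:,::-1])
E
```

```text
[577.16303407  63.18337457 204.06292314] [-3.14131780e+00 -1.47550188e-03  1.69755449e+00] 24.275 13.258509896221078 [0.02962703 0.02025351 0.0252525 ]
[ 242  169   25  113 2246] [253.6 222.7]
30 [253.8 205.6]
-20 [253.9 283.4]
-70 [254.  349.8]
-120 [254.1 407. ]
```

```bash
python3 - <<'E'
from h import *
s=manip.read_state(); im=cv2.imread('pics/lift2s.png');c=campose('scene')
h=cv2.cvtColor(im,cv2.COLOR_BGR2HSV);m=cv2.inRange(h,(18,120,80),(34,255,255))
y=s['eef_rot'][2]-np.pi/2;u=np.array([-np.sin(y),np.cos(y),0]);g=s['eef_pos']+[0,0,19]
for t in(0,5,10,20):
    a=np.radians(t);d=u*np.cos(a)+np.array([0,0,np.sin(a)])
    print(t,[proj(c,g+d*v).round(1).tolist() for v in(30,-20,-70,-120)])
k,l,st,ce=cv2.connectedComponentsWithStats(m)
e=proj(c,g)
for j in range(1,k):
    if st[j,4]>8 and np.hypot(*(ce[j]-e))<70:
        p=np.argwhere(l==j)[:,::-1]; print(st[j],ce[j].round(1),p[p[:,0].argmin()],p[p[:,1].argmin()],p[p[:,0].argmax()],p[p[:,1].argmax()])
E
```

```text
0 [[265.8, 231.4], [255.1, 222.2], [244.8, 213.3], [234.7, 204.6]]
5 [[265.7, 231.0], [255.1, 222.5], [244.9, 214.3], [235.0, 206.3]]
10 [[265.7, 230.6], [255.2, 222.8], [245.1, 215.4], [235.4, 208.2]]
20 [[265.4, 229.5], [255.4, 223.5], [245.8, 217.7], [236.7, 212.2]]
[235 205   8   6  24] [238.3 207.8] [235 206] [236 205] [242 210] [239 210]
[260 225   8  21  73] [264.1 233.7] [260 225] [260 225] [267 230] [264 245]
```

Grip is rigid and level: the far yellow end at scene (238,208) matches the level prediction. Next I go to the pre-hook pose in front of the tip.

Call:
servo_tool(
  rows=[
    [0, 0, 0, -10, -8, 10, 1],
    [0, 0, 0, -25, -16, 10, 1],
    [0, 0, -0.5, -36, -27, 8, 1],
    [0, 0, -0.5, -36, -27, 0, 1],
    [0, 0, -0.5, -36, -30, 0, 1],
    [0, 0, -0.5, -36, -30, 0, 1],
    [0, 0, -0.5, -25, -35, 0, 1],
    [0, 0, -0.5, -10, -40, 0, 1],
    [0, 0, -0.5, 0, -40, 0, 1],
    [0, 0, -0.5, 0, -40, 0, 1],
    [0, 0, -0.5, 0, -35, 0, 1],
    [0, 0, -0.5, 0, -25, 0, 1],
    [0, 0, 0, 0, -15, 0, 1],
    [0, 0, 0, 0, -6, 0, 1],
    [0, 0, 0, 0, 0, 0, 1],
    [0, 0, 0, 0, 0, 0, 1],
  ],
)

```text
clock: 26.38
eef_pos: [363.6, -310.2, 233.2]
eef_rot: [3.14, -0.001, 1.611]
wrist_force: [-1.2, -0.7, -2.4]
finger_gap: 13.3
finger_force: 60.0
```

```bash
python3 - <<'E'
from h import *
s=manip.read_state();print(s['eef_pos'],np.degrees(s['eef_rot']),s['clock'],s['joints'].round(2))
E
```

```text
[ 363.60321105 -310.16284624  233.1579519 ] [ 1.79929652e+02 -8.07126155e-02  9.23047672e+01] 26.375 [-0.78  0.12  1.68  0.    1.35 -0.82]
```

Call:
servo_tool(
  rows=[
    [0, 0, 0, 8, 0.2, 0, 1],
    [0, 0, 0, 18, 0.6, 0, 1],
    [0, 0, 0, 25, 0.9, 0, 1],
    [0, 0, 0, 25, 0.9, 0, 1],
    [0, 0, 0, 25, 0.9, 0, 1],
    [0, 0, 0, 22, 0.7, 0, 1],
    [0, 0, 0, 14, 0.4, 0, 1],
    [0, 0, 0, 7.7, 0.2, 0, 1],
    [0, 0, 0, 0, 0, 0, 1],
    [0, 0, 0, 0, 0, 0, 1],
    [0, 0, 0, 0, 0, -10, 1],
    [0, 0, 0, 0, 0, -12, 1],
    [0, 0, 0, 0, 0, -8, 1],
    [0, 0, 0, 0, 0, -4, 1],
    [0, 0, 0, 0, 0, 0, 1],
    [0, 0, 0, 0, 0, 0, 1],
    [0, 0, 0, 0, 0, 0, 1],
  ],
)

```text
clock: 28.5
eef_pos: [508.3, -306.0, 199.4]
eef_rot: [3.14, -0.001, 1.61]
wrist_force: [-0.0, -1.3, -3.0]
finger_gap: 13.4
finger_force: 60.0
```

```bash
python3 - <<'E'
from h import *
s=manip.read_state();print(s['eef_pos'],np.degrees(s['eef_rot']),s['clock'])
im2,c2,s=snap('scene'); im1,c1,s=snap('top')
h=np.array(proj(c2,[510,-349,180])).astype(int)
g=np.array(proj(c1,[510,-349,180])).astype(int)
a=cv2.resize(im2[h[1]-50:h[1]+50,h[0]-66:h[0]+66],(400,300),interpolation=2);b=cv2.resize(im1[g[1]-50:g[1]+50,g[0]-66:g[0]+66],(400,300),interpolation=2)
cv2.imwrite('pics/hang.png',np.hstack([a,b])[:,:,::-1])
hs=cv2.cvtColor(im2,cv2.COLOR_RGB2HSV);m=cv2.inRange(hs,(18,120,80),(34,255,255))
g=s['eef_pos']+[0,0,19];y=s['eef_rot'][2]-np.pi/2;u=np.array([-np.sin(y),np.cos(y),0])
print([proj(c2,g+u*v).round(1).tolist() for v in(30,-20,-45,-70,-95,-120)])
k,l,st,ce=cv2.connectedComponentsWithStats(m)
for j in range(1,k):
    if st[j,4]>8 and np.hypot(*(ce[j]-h))<60: print(st[j],ce[j].round(1))
E
```

```text
[ 508.30554771 -306.03997287  199.35391519] [ 1.79914458e+02 -6.14361689e-02  9.22639533e+01] 28.5
[[219.0, 155.0], [211.2, 147.3], [207.3, 143.5], [203.5, 139.8], [199.8, 136.1], [196.1, 132.5]]
[214 147   8  24  72] [218.4 158.5]
```

View pics/hang.png

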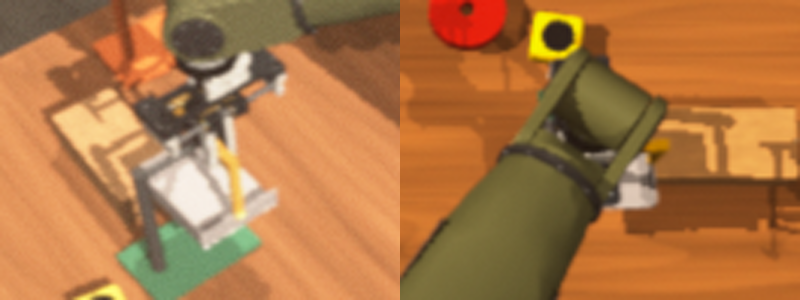

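The picture shows the tray threaded on the hook, clear of the post at (150,215), with the gripper at the handle's left end. Now I lower it onto the seat.

Call:
servo_tool(
  rows=[
    [0, 0, 0, 0, 0, -1.5, 1],
    [0, 0, 0, 0, 0, -1, 1],
    [0, 0, 0, 0, 0, 0, 1],
    [0, 0, 0, 0, 0, 0, 1],
  ],
)

```text
clock: 29.1
eef_pos: [508.2, -306.0, 196.5]
eef_rot: [3.14, -0.001, 1.61]
wrist_force: [-0.6, 0.1, -2.0]
finger_gap: 13.4
finger_force: 60.0
```

Call:
servo_tool(
  rows=[
    [0, 0, 0, 0, 0, -1, 1],
    [0, 0, 0, 0, 0, -0.7, 1],
    [0, 0, 0, 0, 0, 0, 1],
    [0, 0, 0, 0, 0, 0, 1],
  ],
)

```text
clock: 29.6
eef_pos: [508.3, -306.0, 195.0]
eef_rot: [3.14, -0.001, 1.61]
wrist_force: [-0.4, 0.5, -1.7]
finger_gap: 13.3
finger_force: 60.0
```

Call:
servo_tool(
  rows=[
    [0, 0, 0, 0, 0, -1, 1],
    [0, 0, 0, 0, 0, 0, 1],
    [0, 0, 0, 0, 0, 0, 1],
  ],
)

```text
clock: 29.98
eef_pos: [508.4, -306.0, 194.4]
eef_rot: [3.14, -0.001, 1.61]
wrist_force: [-1.5, 3.8, 5.6]
finger_gap: 13.6
finger_force: 60.0
```

Call:
servo_tool(
  rows=[
    [0, 0, 0, 0, 0, -1, 1],
    [0, 0, 0, 0, 0, 0, 1],
    [0, 0, 0, 0, 0, 0, 1],
  ],
)

```text
clock: 30.35
eef_pos: [508.5, -305.9, 194.1]
eef_rot: [3.139, -0.001, 1.61]
wrist_force: [-2.5, 5.8, 11.1]
finger_gap: 13.4
finger_force: 60.0
```

Call:
servo_tool(
  rows=[
    [0, 0, 0, 0, 0, 1.5, 1],
    [0, 0, 0, 0, 0, 0, 1],
    [0, 0, 0, 0, 0, 0, 0.6],
    [0, 0, 0, 0, 0, 0, 0.4],
    [0, 0, 0, 0, 0, 0, 0.3],
    [0, 0, 0, 0, 0, 0, 0.3],
    [0, 0, 0, 0, 0, 0, 0.3],
    [0, 0, 0, 0, 0, 0, 0.3],
    [0, 0, 0, 0, 0, 0, 0.3],
    [0, 0, 0, 0, 0, 0, 0.3],
  ],
)

```text
clock: 31.6
eef_pos: [508.2, -306.0, 194.4]
eef_rot: [3.14, -0.001, 1.61]
wrist_force: [0.2, 0.4, -0.5]
finger_gap: 65.7
finger_force: 0.0
```

Call:
servo_tool(
  rows=[
    [0, 0, 0, 0, 0, 10, 0.3],
    [0, 0, 0, 0, 0, 25, 0.3],
    [0, 0, 0, 0, 0, 40, 0.3],
    [0, 0, 0, 0, 0, 40, 0.3],
    [0, 0, 0, 0, 0, 40, 0.3],
    [0, 0, 0, -40, 40, 0, 0.3],
    [0, 0, 0, -40, 50, 0, 0.3],
    [0, 0, 0, -40, 50, 0, 0.3],
    [0, 0, 0, -40, 50, 0, 0.3],
    [0, 0, 0, 0, 50, 0, 0.3],
    [0, 0, 0, 0, 50, 0, 0.3],
    [0, 0, 0, 0, 0, 0, 0.3],
    [0, 0, 0, 0, 0, 0, 0.3],
    [0, 0, 0, 0, 0, 0, 0.3],
    [0, 0, 0, 0, 0, 0, 0.3],
    [0, 0, 0, 0, 0, 0, 0.3],
  ],
)

```text
clock: 33.6
eef_pos: [351.1, -20.0, 349.3]
eef_rot: [3.141, -0.001, 1.609]
wrist_force: [-0.7, 0.4, -0.5]
finger_gap: 66.0
finger_force: 0.0
```

```bash
python3 - <<'E'
from h import *
def yel(im,c,ctr):
    hs=cv2.cvtColor(im,cv2.COLOR_RGB2HSV);m=cv2.inRange(hs,(18,120,80),(34,255,255));k,l,st,ce=cv2.connectedComponentsWithStats(m)
    h=proj(c,ctr); return [(st[j].tolist(),ce[j].round(1).tolist()) for j in range(1,k) if st[j,4]>8 and np.hypot(*(ce[j]-h))<45]
C=np.array([510,-349.4,214]);u=np.array([-.039,.999,0])
for i in range(3):
    for n in('scene','top'):
        im,c,s=snap(n,f'end_{n}{i}'); print(n,s['clock'],yel(im,c,C),[proj(c,C+u*v).round(1).tolist() for v in(50,-50)])
E
```

```text
scene 33.6 [([195, 132, 10, 9, 44], [199.2, 135.7]), ([210, 146, 12, 25, 100], [216.8, 155.9])] [[215.4, 152.1], [200.1, 137.1]]
top 33.65 [([294, 134, 19, 19, 230], [302.9, 143.5]), ([327, 177, 14, 8, 74], [334.0, 179.6]), ([298, 178, 17, 9, 76], [305.6, 181.1])] [[307.0, 180.9], [333.5, 179.6]]
scene 33.7 [([195, 132, 10, 8, 42], [199.2, 135.6]), ([210, 146, 12, 25, 101], [216.8, 155.8])] [[215.4, 152.1], [200.1, 137.1]]
top 33.75 [([294, 134, 19, 19, 231], [302.9, 143.5]), ([327, 177, 14, 8, 75], [334.0, 179.6]), ([297, 178, 18, 9, 78], [305.4, 181.2])] [[307.0, 180.9], [333.5, 179.6]]
scene 33.8 [([195, 132, 10, 8, 43], [199.1, 135.6]), ([210, 146, 12, 26, 101], [216.9, 155.9])] [[215.4, 152.1], [200.1, 137.1]]
top 33.85 [([294, 134, 19, 19, 231], [302.9, 143.5]), ([303, 160, 10, 1, 10], [307.5, 160.0]), ([327, 177, 14, 8, 75], [334.0, 179.6]), ([297, 178, 18, 9, 77], [305.5, 181.1])] [[307.0, 180.9], [333.5, 179.6]]
```

Call:
servo_tool(
  rows=[
    [0, 0, 0, 0, 0, 0, 0.3],
    [0, 0, 0, 0, 0, 0, 0.3],
    [0, 0, 0, 0, 0, 0, 0.3],
    [0, 0, 0, 0, 0, 0, 0.3],
    [0, 0, 0, 0, 0, 0, 0.3],
    [0, 0, 0, 0, 0, 0, 0.3],
    [0, 0, 0, 0, 0, 0, 0.3],
    [0, 0, 0, 0, 0, 0, 0.3],
    [0, 0, 0, 0, 0, 0, 0.3],
    [0, 0, 0, 0, 0, 0, 0.3],
    [0, 0, 0, 0, 0, 0, 0.3],
    [0, 0, 0, 0, 0, 0, 0.3],
    [0, 0, 0, 0, 0, 0, 0.3],
    [0, 0, 0, 0, 0, 0, 0.3],
    [0, 0, 0, 0, 0, 0, 0.3],
    [0, 0, 0, 0, 0, 0, 0.3],
  ],
)

```text
clock: 35.9
eef_pos: [351.1, -19.6, 349.3]
eef_rot: [3.141, -0.001, 1.61]
wrist_force: [-0.2, 0.8, -0.2]
finger_gap: 65.7
finger_force: 0.0
```

```bash
python3 -c "
from cell import manip
print(manip.sign_off())"
```

```text
the job is handed in; nothing more can be done
None
```

I handed the job in at about 36 s; no verdict came back. The last camera checks showed the three offcuts in the blue bin (seen at tipping) and the released tray steady on the green hook, within a few mm of the seat.

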